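# Send the finished instrument down the roller track

### The job

Three orange instrument cases stand on the bench. Take the finished one, with the black screen fitted, set it gently on the rollers in the upper half of the sloped roller track, lengthwise between the side rails (either end first), and let go so that it rolls down by itself and comes to rest at the yellow stop. Lower it onto the rollers rather than dropping it, do not push it or touch it once it is in the lower half, and leave the other two cases where they stand.

Things in the scene. Friction and masses are not known exactly. Their poses are not given: they have to be found in the camera images.
- finished_unit: Orange plastic instrument case, 110 mm long (its x), 58 mm wide (its y), 46 mm high, solid, straight sides, about 0.25 kg. The finished one: its top is filled by a plain black screen. Origin: centre of its underside; z up.
- board_unit: Orange plastic instrument case, 110 mm long (its x), 58 mm wide (its y), 46 mm high, solid, straight sides, about 0.25 kg. Same case, unfinished: its top shows a green circuit board with chips. Leave it alone. Origin: centre of its underside; z up.
- empty_unit: Orange plastic instrument case, 110 mm long (its x), 58 mm wide (its y), 46 mm high, solid, straight sides, about 0.25 kg. Same case, still empty: its top is white with four small brass posts. Leave it alone. Origin: centre of its underside; z up.
- track: Fixed track of free steel rollers, sloped 6 degrees. Origin: middle of the roller bed, on the roller tops, 68 mm above the table; x downhill along the bed, y across, z square to it. Rollers: x -153 to 153 mm, 25.5 apart. Yellow stop face at x 165, 26 high. Rails: inner faces y -55 and 55, 8 thick, tops 6 mm over the rollers. Set the case down about x -90; released, it rolls at once and rests at x 110 within about 3 s

How it is judged:
By the outcome, as a careful person would: the job done as asked, in the order asked, and still so for the second after the job is handed in, with the robot touching nothing.
It also fails if it takes over 38 s, if anything falls off the work surface, if the arm or the gripper's body presses on something with over 40 N, if the wrist force passes 120 N, or if a joint passes its speed limit or range.

### The arm

A 6-joint arm with a two-finger parallel gripper is mounted at the origin on the work surface. World frame = base frame: x ahead of the robot, y to its left, z up, the work surface at z = 0. Lengths are in m, angles in rad, forces in N, time in s.
With the tool pointing down it reaches from about 0.25 to 0.85 m from the base axis. Payload 12.5 kg.
Tool frame: the origin (TCP) lies at the very end of the fingers, on their centre line; the grasp point (between the pads) lies 19 mm behind it; z points along the fingers, y is the line along which they close (so a half turn about z gives the same grasp; the last joint's range is limited). The gripper opens to 93 mm and grips with 3 to 60 N. Pads are 15 mm wide; open, the fingers measure 128 mm over their backs; the gripper's body (75 mm by 188 mm) begins 65 mm behind the grasp point.
Start: joints at [-1.29, 0.351, 1.652, -0, 1.139, -0.085], TCP at [0.197, -0.514, 0.219] pointing down, gripper open.
Joint ranges: [-2.75, 2.75], [-0.79, 2.1], [0.01, 2.65], [-1.57, 4.71], [0.07, 3.14], [-2.87, 2.87]. Speed limits (rad/s): [2.22, 2.22, 2.79, 3.14, 3.14, 3.14].

### API

Orientations are given as a unit quaternion [w, x, y, z].
In Python, from cell import manip gives the robot as it stands.
- The arm moves only by the shell command python3 -m creep 'ROWS'. ROWS is JSON, a list of rows, each a list of 5 numbers: the shift along the tool's x, y, z in cm, then the turn about the tool's z in rad, then the finger opening in cm, from 0 to 9.3. A call has 1 to 12 rows; each row shifts and turns the commanded pose from where the row before left it, along the tool's axes as they then stand; what a row does not reach is not made up. A row lasts 1/8 s, in which the tool goes at most 62.5 mm and 10.7 degrees, less where a joint would pass 70% of its speed; a pose out of reach is approached as far as the arm can. A call with a gripper value outside its range is refused whole. The fingers move at their own pace and stop on an object; the grip force is fixed at half the most. Time passes only in rows, so rows that do not move let the fingers close. It gives the time, the measured TCP pose, the force, the opening and the grip force at its end, in the units of the state.
- manip.state(): the state, without advancing time (a new reading comes with each control period).
- manip.grab_frame(name): name is "scene" or "side" or "wrist"; returns (picture, depth): 400x640x3 uint8, red, green, blue; 400x640 float32, m along the optical axis (not along the pixel's ray), 0 where there is no reading.
- manip.camera_info(name): a dict with "intrinsics" (3x3 intrinsics, pixels), "R" (3x3) and "t" (3): a world point X has camera coordinates R X + t. Camera axes: x right, y down, z forward; pixel columns grow to the right and rows downward; lengths in m; the calibration is good to about 2 mm. A picture is of the moment at which its call begins: read the wrist's pose just before it. camera_info takes no time and is no camera call; for the wrist camera it gives the pose at the moment of the call.
- manip.finish_job(): hands the job in; it is judged then, once.
The state is a dict: "time": time; "qpos": joint angles; "qd": joint speeds; "tau": joint torques, N m; "eef_pos": TCP position; "ee_rot": TCP orientation; "force": force on the tool from outside, world axes, zero at the start; "moment": the same for the moment, N m; "finger_gap": opening from 0.0 (shut) to 1.0 (fully open); "grip_force": force on a finger pad.
Only numpy, scipy, OpenCV 4.12 (cv2) and the standard library are available. Lean on these libraries where they do the work, as an engineer would, in place of code of your own. Each camera call takes 0.05 s, during which the arm holds its last target. There are 200 camera calls.

## Working session

There is one attempt and no reset: what is moved stays moved. The work goes in short steps, Python scripts to look and compute and a shell command to move; the robot and the scene stay as the last step left them, time stands still between calls to the robot, and variables do not carry over. Pictures are saved under pics/ and viewed, at most 10 in all, crops included, and the job is handed in when it is done.

```bash
mkdir -p pics; python3 - <<'E'
from cell import manip
import cv2,numpy as np
s=manip.state();print(s['time'],s['eef_pos'],s['ee_rot'],s['finger_gap'])
ims=[]
for n in("scene","side"):
    p,d=manip.grab_frame(n);np.savez('/tmp/%s.npz'%n,p=p,d=d,**manip.camera_info(n))
    cv2.imwrite('pics/%s1.png'%n,p[:,:,::-1])
E
```

```text
0.0 [ 0.19664244 -0.51326786  0.21807793] [-5.90918978e-04  9.83322988e-01  1.81866835e-01 -7.28462088e-05] 0.9943354211987856
```

View pics/scene1.png

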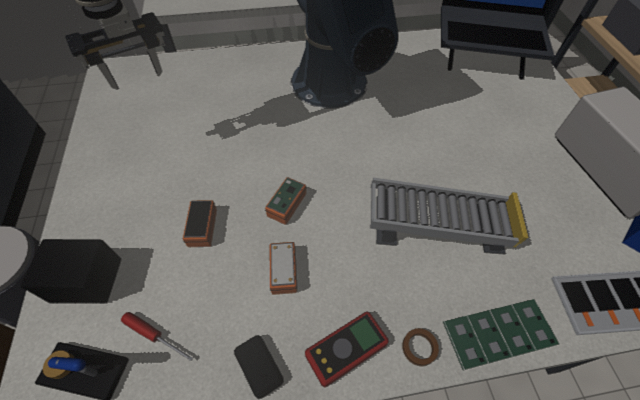

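View pics/side1.png

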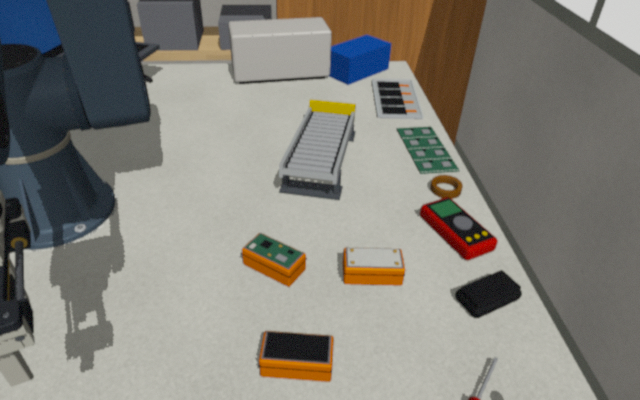

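The finished case (black top) is at scene (200,222) and side (297,352). The track runs in the scene view from its upper end at (373,208) to the yellow stop at (517,218).

```bash
cat > h.py <<'E'
import cv2,numpy as np
def cloud(d,c):
    v,u=np.mgrid[:400,:640];K=c['intrinsics']
    P=np.stack([(u-K[0,2])/K[0,0]*d,(v-K[1,2])/K[1,1]*d,d],-1)-c['t']
    P=P@c['R'];P[d<=0]=np.nan;return P
def rect(xy):
    (c,s,a)=cv2.minAreaRect((xy*1000).astype(np.float32))
    if s[0]<s[1]: a+=90;s=s[::-1]
    return np.round(c,1),np.round(s,1),round((a+90)%180-90,1)
E
python3 - <<'E'
from h import *
for n,boxes in(("scene",{'fin':(175,190,225,255),'board':(255,170,312,228),'empty':(260,232,308,300),'track':(360,170,535,260)}),
             ("side",{'fin':(250,322,345,388),'board':(235,225,312,290),'empty':(335,238,412,292),'track':(272,95,362,200)})):
    f=np.load('/tmp/%s.npz'%n);P=cloud(f['d'],f);p=f['p'].astype(int)
    hsv=cv2.cvtColor(f['p'],cv2.COLOR_RGB2HSV)
    for k,(x0,y0,x1,y1) in boxes.items():
        Q=P[y0:y1,x0:x1].reshape(-1,3);h=hsv[y0:y1,x0:x1].reshape(-1,3)
        ok=np.isfinite(Q[:,2])
        if k!='track':
            m=ok&(Q[:,2]>.038)&(Q[:,2]<.058)
            print(n,k,rect(Q[m,:2]),'z',np.median(Q[m,2]).round(4),m.sum())
        else:
            m=ok&(Q[:,2]>.04)&(Q[:,2]<.13);print(n,k,rect(Q[m,:2]))
            y=m&(h[:,0]>20)&(h[:,0]<35)&(h[:,1]>130)
            print(' yellow',rect(Q[y,:2]),Q[y].mean(0).round(3),Q[y,2].max().round(3))
            b=Q[m&~y];A=np.c_[b[:,:2],np.ones(len(b))];w=np.linalg.lstsq(A,b[:,2],rcond=None)[0];print(' plane',w.round(4))
E
```

```text
scene fin (array([ 503. , -409.8]), array([110.4,  58.2]), -8.9) z 0.0446 950
scene board (array([ 471. , -195.4]), array([111.7,  57.7]), -36.8) z 0.0445 831
scene empty (array([ 653.7, -224.8]), array([110.2,  56.7]), -5.6) z 0.0445 1171
scene track (array([592.9, 172.8]), array([356.4, 132.7]), 75.0)
 yellow (array([636.2, 335.9]), array([125.6,  15. ]), -14.5) [0.638 0.333 0.064] 0.078
 plane [-0.0512 -0.0808  0.1089]
side fin (array([ 502.1, -413.7]), array([110.1,  59.4]), -8.4) z 0.0459 2414
side board (array([ 468.8, -200. ]), array([111.3,  60. ]), -37.8) z 0.0457 1365
side empty (array([ 652.3, -228.4]), array([109.9,  62.6]), -4.7) z 0.0454 1413
side track (array([590.8, 168. ]), array([362.5, 129.2]), 75.4)
 yellow (array([633.8, 332.2]), array([120.9,  20.7]), -12.9) [0.633 0.331 0.065] 0.08
 plane [-0.0395 -0.0791  0.1027]
```

```bash
python3 -m creep '[[3,0.2,0,0,9.3],[5.2,0.2,0,0,9.3],[5.2,0.2,0,0,9.3],[5.2,0.2,0,0,9.3],[5.2,0.2,0,0,9.3],[5.2,0.2,0,0,9.3],[3.2,0.2,0,0.1,9.3],[0,0,0,0.14,9.3],[0,0,0,0.14,9.3],[0,0,0,0.14,9.3],[0,0,0,0,9.3],[0,0,0,0,9.3]]'; python3 - <<'E'
from cell import manip
from h import *
s=manip.state();print(s['time'],s['eef_pos'],s['qpos'])
q=s['ee_rot'];print('toolx deg',np.degrees(2*np.arctan2(q[2],q[1])))
c=manip.camera_info('wrist');p,d=manip.grab_frame('wrist');cv2.imwrite('pics/w1.png',p[:,:,::-1])
P=cloud(d,c).reshape(-1,3);m=(P[:,2]>.038)&(P[:,2]<.055)&(abs(P[:,0]-.5)<.1)&(abs(P[:,1]+.41)<.1);print(rect(P[m,:2]),m.sum())
E
```

```text
time: 1.6
eef_pos: [0.5024, -0.4114, 0.2185]
ee_rot: [-0.0, 0.997, -0.076, -0.0]
force: [0.7, -1.1, -0.4]
finger_gap: 1.0
grip_force: 0.0
1.6 [ 0.50236314 -0.41144519  0.21846238] [-7.57902523e-01  5.33203472e-01  1.37249930e+00  1.79105208e-07
  1.23627805e+00  9.64116829e-01]
toolx deg -8.664444471056058
(array([ 503.3, -413.8]), array([108.5,  58.1]), -8.5) 4553
```

View pics/w1.png

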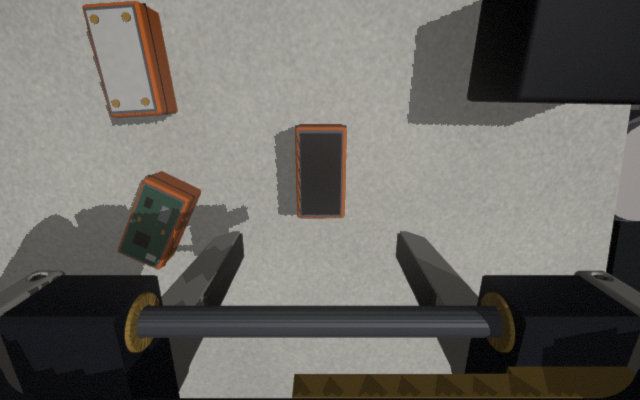

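The black-topped case is at (321,171) in the wrist view, midway between the fingers and square to them. I'll descend and grip.

```bash
python3 -m creep '[[0,0.1,4,0,9.3],[0,0,5,0,9.3],[0,0,4,0,9.3],[0,0,3,0,9.3],[0,0,2,0,9.3],[0,0,1.5,0,9.3],[0,0,0.7,0,9.3],[0,0,0,0,4.5],[0,0,0,0,4.5],[0,0,0,0,4.5],[0,0,0,0,4.5],[0,0,0,0,4.5]]'
```

```text
time: 3.15
eef_pos: [0.5024, -0.4126, 0.017]
ee_rot: [0.0, 0.997, -0.077, 0.0]
force: [-0.2, 0.7, 3.3]
finger_gap: 0.62
grip_force: 30.0
```

```bash
python3 -m creep '[[0,0,-2,0,4.5],[0,0,-4,0,4.5],[0,0,-5,0,4.5],[0,0,-5,0,4.5],[0,-2,-2,0,4.5],[0,-4,0,0,4.5],[0,-5,0,0,4.5],[0,-5,0,0,4.5],[0,-5,0,0,4.5],[0,-5,0,0,4.5],[0,-5,0,0,4.5],[0,-5,0,0,4.5]]'; python3 -m creep '[[-0.3,-5,0,0,4.5],[-0.3,-5,0,0,4.5],[-0.3,-3,0,0,4.5],[0,-1,0,-0.114,4.5],[0,0,0,-0.15,4.5],[0,0,0,-0.15,4.5],[0,0,0,-0.15,4.5],[0,0,0,-0.15,4.5],[0,0,0,-0.15,4.5],[0,0,0,-0.15,4.5],[0,0,0,-0.15,4.5],[0,0,0,-0.15,4.5]]';python3 -m creep '[[0,0,0,-0.15,4.5],[0,0,0,0,4.5],[0,0,0,0,4.5]]'
python3 - <<'E'
from cell import manip
from h import *
s=manip.state();q=s['ee_rot'];print(s['eef_pos'],'toolx deg',np.degrees(2*np.arctan2(q[2],q[1])))
c=manip.camera_info('wrist');p,d=manip.grab_frame('wrist');cv2.imwrite('pics/w2.png',p[:,:,::-1]);np.savez('/tmp/w2.npz',p=p,d=d,**c)
E
```

```text
time: 4.65
eef_pos: [0.5575, -0.0551, 0.1977]
ee_rot: [0.0, 0.997, -0.077, 0.0]
force: [0.7, 0.1, -2.2]
finger_gap: 0.622
grip_force: 30.0
time: 6.15
eef_pos: [0.57, 0.083, 0.1976]
ee_rot: [0.0, 0.835, 0.55, 0.0]
force: [0.5, -0.2, -2.1]
finger_gap: 0.625
grip_force: 30.0
time: 6.52
eef_pos: [0.5701, 0.083, 0.1971]
ee_rot: [0.0, 0.794, 0.608, 0.0]
force: [-0.9, 0.5, -3.5]
finger_gap: 0.623
grip_force: 30.0
[0.57013868 0.08298289 0.19709989] toolx deg 74.86024991189636
```

View pics/w2.png

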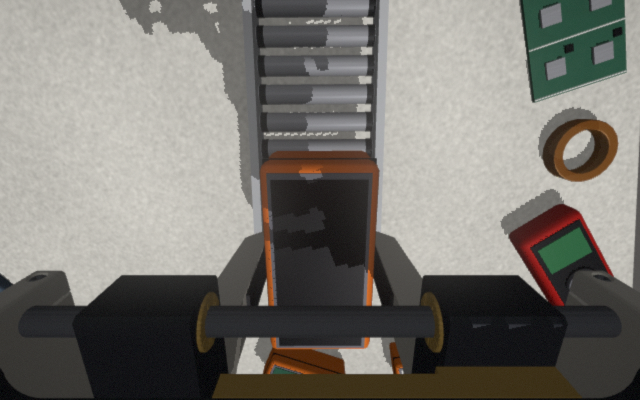

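The wrist view shows the case over the upper track, centred near (320,260), with rails at about u=250 and u=380, roughly aligned. I'll refine the track's lateral position from depth.

```bash
python3 - <<'E'
from h import *
f=np.load('/tmp/w2.npz');P=cloud(f['d'],f)[:235]
P=P.reshape(-1,3);a=np.radians(74.9);ex=np.array([np.cos(a),np.sin(a)]);ey=np.array([-ex[1],ex[0]])
r=P[:,:2]-[.5701,.0830];x=r@ex*1000;y=r@ey*1000;z=P[:,2]*1000
for lo in range(40,280,20):
    m=(x>=lo)&(x<lo+20)&(z>45)&(z<82)
    if m.sum()>50: print(lo,m.sum(),y[m].min().round(1),y[m].max().round(1),'z hi',np.percentile(z[m],[50,98]).round(1))
# finer rail top: z near plane+6
f2=np.load('/tmp/scene.npz');h=cv2.cvtColor(f2['p'],cv2.COLOR_RGB2HSV);
P=cloud(f2['d'],f2);m=(h[...,0]>20)&(h[...,0]<35)&(h[...,1]>130);m[:,:480]=0;m[:,535:]=0;m[:180]=0;m[250:]=0
r=P[m][:,:2]-[.5701,.0830];print('stop x',np.percentile(r@ex*1000,[2,50,98]).round(1),'y',np.percentile(r@ey*1000,[1,99]).round(1))
f3=np.load('/tmp/w2.npz');P=cloud(f3['d'],f3);m=(P[...,2]>.205)&(P[...,2]<.235)&(np.abs(P[...,0]-.57)<.08)&(np.abs(P[...,1]-.083)<.08)
v,u=np.nonzero(m);Q=P[m][:,:2]-[.5701,.0830];print('case',np.percentile(Q@ex*1000,[1,99]).round(1),np.percentile(Q@ey*1000,[1,99]).round(1))
E
```

```text
40 2138 -60.2 65.9 z hi [70.8 80. ]
60 2156 -59.9 66.0 z hi [70.5 77.7]
80 2691 -60.1 66.2 z hi [67.8 75.4]
100 2864 -59.9 66.2 z hi [65.1 73.5]
120 2598 -60.1 66.4 z hi [62.4 71.5]
140 2650 -59.8 66.5 z hi [60.  69.3]
160 1114 -59.3 66.2 z hi [60.6 67.5]
stop x [nan nan nan] y [nan nan]
case [-51.3  54.1] [-40.   39.4]
```

```bash
python3 -m creep '[[0.3,-0.3,1.5,0,4.5],[0,0,2.5,0,4.5],[0,0,2,0,4.5],[0,0,1.5,0,4.5],[0,0,1,0,4.5],[0,0,0.6,0,4.5],[0,0,0.3,0,4.5],[0,0,0,0,4.5],[0,0,0,0,4.5]]'; python3 - <<'E'
from cell import manip
from h import *
p,d=manip.grab_frame('side');cv2.imwrite('pics/s2.png',cv2.resize(p[80:220,240:400,::-1],None,fx=4,fy=4))
E
python3 -m creep '[[0,0,0.1,0,4.5],[0,0,0.1,0,4.5],[0,0,0,0,4.5]]';python3 -m creep '[[0,0,0.1,0,4.5],[0,0,0.1,0,4.5],[0,0,0,0,4.5]]'
```

```text
time: 7.7
eef_pos: [0.5683, 0.0867, 0.1031]
ee_rot: [0.0, 0.793, 0.609, 0.0]
force: [-0.1, 0.1, -4.1]
finger_gap: 0.62
grip_force: 30.0
time: 8.12
eef_pos: [0.568, 0.0866, 0.1005]
ee_rot: [-0.0, 0.793, 0.609, -0.0]
force: [-0.5, 0.0, -3.0]
finger_gap: 0.62
grip_force: 30.0
time: 8.5
eef_pos: [0.568, 0.0866, 0.0985]
ee_rot: [-0.0, 0.793, 0.609, -0.0]
force: [0.3, -0.9, -3.3]
finger_gap: 0.621
grip_force: 30.0
```

View pics/s2.png

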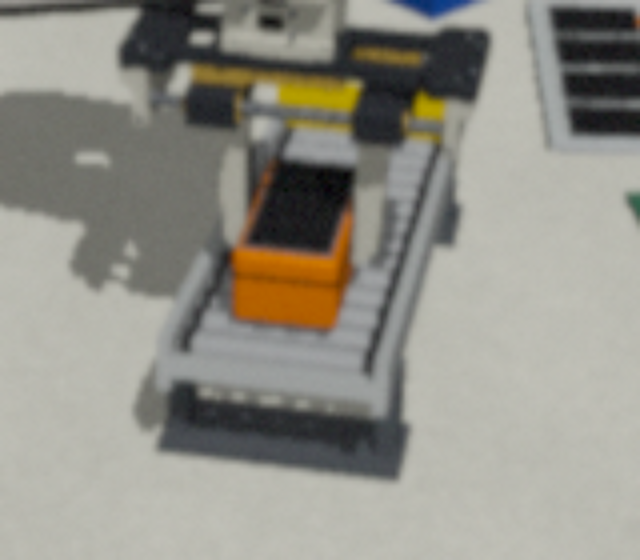

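The case sits between the rails at (290,250), about centred, with no contact yet. I'll keep lowering in small steps.

```bash
for i in 1; do :; done; python3 -m creep '[[0,0,0.1,0,4.5],[0,0,0.1,0,4.5],[0,0,0,0,4.5]]'; python3 -m creep '[[0,0,0.1,0,4.5],[0,0,0,0,4.5]]'
```

```text
time: 8.88
eef_pos: [0.5684, 0.0868, 0.0973]
ee_rot: [0.0, 0.793, 0.609, 0.0]
force: [-1.9, 0.4, 4.7]
finger_gap: 0.623
grip_force: 30.0
time: 9.12
eef_pos: [0.5685, 0.0868, 0.0963]
ee_rot: [0.0, 0.793, 0.609, 0.0]
force: [-1.8, 1.4, 5.1]
finger_gap: 0.62
grip_force: 30.0
```

```bash
python3 -m creep '[[0,0,0.1,0,4.5],[0,0,0.1,0,4.5],[0,0,0,0,4.5]]'; python3 -m creep '[[0,0,0.1,0,4.5],[0,0,0,0,4.5]]'; python3 -m creep '[[0,0,0.1,0,4.5],[0,0,0,0,4.5]]'
python3 - <<'E'
from cell import manip
from h import *
s=manip.state()
c=manip.camera_info('wrist');p,d=manip.grab_frame('wrist');cv2.imwrite('pics/w3.png',p[:,:,::-1])
P=cloud(d,c).reshape(-1,3);a=np.radians(74.9);ex=np.array([np.cos(a),np.sin(a)]);ey=np.array([-ex[1],ex[0]])
r=P[:,:2]-s['eef_pos'][:2];x=r@ex;y=r@ey;z=P[:,2]
m=(abs(x)<.05)&(abs(y)<.022)&(z>.1)&(z<.15)
print(m.sum(),'slope deg',np.degrees(np.arctan(np.polyfit(x[m],z[m],1))))
m=(x>.065)&(x<.2)&(abs(y)<.03)&(z>.05)&(z<.09);b=np.round(x[m],2);print([(k.round(2),np.percentile(z[m][b==k],98).round(4)) for k in np.unique(b)][::3])
E
```

```text
time: 9.5
eef_pos: [0.5685, 0.0868, 0.0943]
ee_rot: [0.0, 0.793, 0.609, 0.0]
force: [-1.4, 1.8, 5.8]
finger_gap: 0.622
grip_force: 30.0
time: 9.75
eef_pos: [0.5686, 0.087, 0.0938]
ee_rot: [0.0, 0.793, 0.609, 0.001]
force: [-3.3, 3.0, 9.9]
finger_gap: 0.624
grip_force: 30.0
time: 10.0
eef_pos: [0.5687, 0.0872, 0.0936]
ee_rot: [0.0, 0.793, 0.609, 0.001]
force: [-7.2, 3.4, 19.7]
finger_gap: 0.622
grip_force: 30.0
13039 slope deg [-6.00878245  7.06903608]
[(np.float64(0.07), np.float64(0.0691)), (np.float64(0.1), np.float64(0.0657)), (np.float64(0.13), np.float64(0.0642))]
```

The case has pivoted to exactly 6.0° and is seated on the rollers. I'll relieve the pressing force, open, then rise.

```bash
python3 -m creep '[[0,0,-0.1,0,4.5],[0,0,0,0,4.5]]'; python3 -m creep '[[0,0,0,0,9.3],[0,0,0,0,9.3],[0,0,0,0,9.3],[0,0,-0.5,0,9.3],[0,0,-2,0,9.3],[0,0,-4,0,9.3],[0,0,-4,0,9.3],[0,0,-4,0,9.3],[0,0,0,0,9.3],[0,0,0,0,9.3],[0,0,0,0,9.3],[0,0,0,0,9.3]]'; python3 -m creep '[[0,0,0,0,9.3],[0,0,0,0,9.3],[0,0,0,0,9.3],[0,0,0,0,9.3],[0,0,0,0,9.3],[0,0,0,0,9.3],[0,0,0,0,9.3],[0,0,0,0,9.3],[0,0,0,0,9.3],[0,0,0,0,9.3],[0,0,0,0,9.3],[0,0,0,0,9.3]]'; python3 -m creep '[[0,0,0,0,9.3],[0,0,0,0,9.3],[0,0,0,0,9.3],[0,0,0,0,9.3]]'
python3 - <<'E'
from cell import manip
from h import *
p,d=manip.grab_frame('scene');cv2.imwrite('pics/sc2.png',p[:,:,::-1])
E
```

```text
time: 10.3
eef_pos: [0.5686, 0.0869, 0.0937]
ee_rot: [0.0, 0.793, 0.609, 0.001]
force: [-3.0, 1.9, 9.2]
finger_gap: 0.625
grip_force: 30.0
time: 11.8
eef_pos: [0.5678, 0.0866, 0.2368]
ee_rot: [-0.0, 0.793, 0.609, -0.001]
force: [-0.2, -0.1, 1.1]
finger_gap: 1.004
grip_force: 0.0
time: 13.3
eef_pos: [0.5681, 0.0866, 0.2376]
ee_rot: [0.0, 0.793, 0.609, 0.0]
force: [-0.5, -0.7, -0.4]
finger_gap: 0.999
grip_force: 0.0
time: 13.8
eef_pos: [0.5681, 0.0866, 0.2376]
ee_rot: [-0.0, 0.793, 0.609, -0.0]
force: [0.2, 0.5, 0.3]
finger_gap: 1.0
grip_force: 0.0
```

View pics/sc2.png

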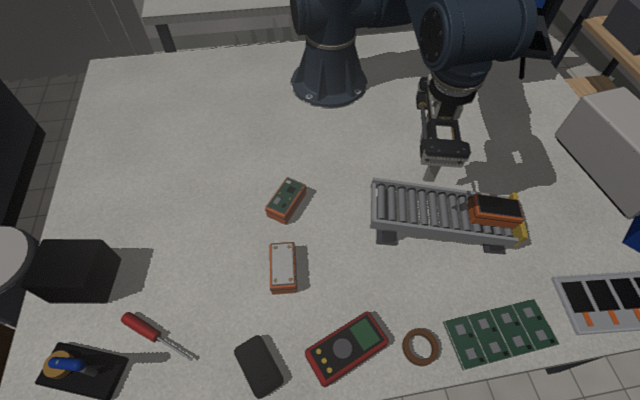

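The case is at the stop, at (496,209), and the other two are unmoved at (286,200) and (283,266). I'll check that it is at rest, then hand in.

```bash
python3 -m creep '[[0,0,0,0,9.3],[0,0,0,0,9.3],[0,0,0,0,9.3],[0,0,0,0,9.3],[0,0,0,0,9.3],[0,0,0,0,9.3]]' | head -1
python3 - <<'E'
from cell import manip
from h import *
a=cv2.imread('pics/sc2.png')[:,:,::-1];p,d=manip.grab_frame('scene')
print(np.abs(a.astype(int)-p)[185:235,440:530].mean())
P=cloud(d,manip.camera_info('scene'))[185:235,455:535].reshape(-1,3)
m=(P[:,2]>.09)&(P[:,2]<.12);print(rect(P[m,:2]),P[m].mean(0))
E
```

```text
time: 14.6
1.2913333333333334
(array([620.9, 281.1]), array([111.5,  60.1]), 75.5) [0.62433522 0.2745982  0.10058629]
```

```bash
python3 -c "
from cell import manip
print(manip.finish_job())"
```

```text
the job is handed in; nothing more can be done
None
```

The finished case was lowered onto the upper half of the track, released, rolled down by itself and came to rest at the yellow stop; the other two cases stayed where they stood, and I handed the job in at about 15 s.

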